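# Clamp the pump base until the force tab pops out

### The job

The aluminium pump base has a freshly bonded sole that must set under pressure. Slide the base along the board, tongue first, under the clamp's pad until the tongue's end sits squared up and fully home against the clamp's stop, pushing gently; then turn the crank clockwise until the indicator tab pops out of the side of the clamp's force head by a good centimetre, and stop there: at two and a half it is overtightened. Let go and leave the clamp tight, and leave the kit box, gauge and tire levers where they are.

Things in the scene. Friction and masses are not known exactly. Their poses are not given: they have to be found in the camera images.
- socket (a point): Centre (34 mm above the board) of the square socket on the loose aluminium pump base (0.5 kg, lying flat): a block 30 x 30 mm, 14 to 54 mm above the board, sides parallel to the axes; grasp here from above. x axis: along the tongue towards its end; y across. A foot plate 124 mm wide, 44 long, 12 thick crosses the base here.
- nose (a point): Middle of the end face of the pump base's tongue (a flat bar 50 mm wide, 14 mm thick), 140 mm ahead (+x) of the socket's centre, 7 mm above the board; axes as the socket's. This face must come against the stop, on its middle, with both x axes in line.
- stop: Fixed steel stop plate of the clamp, 60 mm wide, 26 high; origin at the foot of the middle of its face, on the board. x axis points into the stop, the way the tongue is pushed; z up. The screw axis and the pad (34 mm across) stand 30 mm before the face; the grey arm above (38 mm wide, up to 112 mm above the board) overhangs to 56 mm before it.
- crank_axis (a point): Point on the clamp's upright screw axis, 152 mm above the board, level with the middle of the crank's knob; x axis as the stop's. The crank keeps its height as it turns. Its running friction takes about 3 N at the knob, rising to about 5 N as the clamp loads up; the screw stays where it is left.
- crank (a joint): Crank angle in rad; grows clockwise seen from above, which lowers the pad 12 mm a turn (starts at 0 to 2.5, mechanical end 11.6). At 0 the arm points along the stop's +y and sweeps first towards its +x. The pad's stem was set by hand, so its starting gap over the tongue is unknown, about 4 to 15 mm: some 3 to 10.5 rad of turning in all.
- knob_mid (a point): Middle of the crank's upright wooden knob: round, 18 mm in diameter, 133 to 171 mm above the board, 50 mm from the screw axis; it spins freely on its pin. Below it is the flat steel crank arm (top 130 mm above the board); nothing else stands beside it.
- tab (a joint): How far the aluminium tab (22 mm wide, 7 thick) stands out of the stop's -y side of the force head, in m: 0 flush. It stays in until the pad presses with about 40 N, then shoots out about 11 mm per rad of crank (6 mm per mm of screw); at 0.010 (50 N) the clamp is tight enough, at 0.025 (66 N) too tight.
- ram: Steel screw spindle of the clamp on the screw axis; it moves straight down as the crank turns and carries the dark steel force head (44 x 48 x 22 mm) with the pad below it and the tab in its side. Origin on the axis, 40 mm above the board at crank angle 0.
- kit_box: Blue plastic kit box with flip-top lid, 104 x 164 x 76 mm, closed; origin under its centre. Leave alone.
- gauge: Chrome tire gauge, 134 mm long, 20 mm thick, lying along its x axis; origin under its middle. Leave alone.
- lever0: Orange tire lever, 120 mm long, 21 mm wide, 8 mm thick, lying along its x axis; origin under its middle. Leave alone.
- lever1: The other, equal orange tire lever. Leave alone.
Mind the look-alikes: they are no part of the job. Of the things like the part that bears stop, leave any that is pink; of the rest the larger one is meant.

How it is judged:
By the outcome, as a careful person would: the job done as asked, in the order asked, and still so for the second after the job is handed in, with the robot touching nothing.
It also fails if it takes over 64 s, if anything falls off the work surface, if the arm or the gripper's body presses on something with over 40 N, if the wrist force passes 120 N, or if a joint passes its speed limit or range.

### The arm

A 7-joint arm with a two-finger parallel gripper is mounted at the origin on the work surface. World frame = base frame: x ahead of the robot, y to its left, z up, the work surface at z = 0. Lengths are in mm, angles in rad, forces in N, time in s.
With the tool pointing down it reaches from about 400 to 875 mm from the base axis. Payload 4.4 kg.
Tool frame: the origin (TCP) lies at the very end of the fingers, on their centre line; the grasp point (between the pads) lies 19 mm behind it; y points along the fingers, z is the direction in which the jaws open and shut, and the axes are right-handed (so a half turn about y gives the same grasp; the last joint's range is limited). The gripper opens to 85 mm and grips with 20 to 120 N. Pads are 22 mm wide; open, the fingers measure 114 mm over their backs; the gripper's body (76 mm by 85 mm) begins 54 mm behind the grasp point. The pads swing forward as they close: fully open they stand 13 mm farther back than shut.
Start: joints at [1.046, 0.628, 0.038, 1.517, -0.027, 0.996, -0.02], TCP at [287.896, -582.781, 205.013] pointing down, gripper open.
Joint ranges: [-3.06, 3.06], [-0.37, 2.12], [-1.25, 1.32], [0.18, 2.47], [-1.1, 4.24], [0.23, 1.98], [-2.94, 2.94]. Speed limits (rad/s): [2.57, 2.57, 3.14, 3.14, 3.14, 3.14, 3.14].

### API

Orientations are given as [roll, pitch, yaw] about the fixed x, y, z axes, in that order (R = Rz(yaw) Ry(pitch) Rx(roll)).
In Python, from cell import * gives the robot as it stands.
- The arm moves only by the tool apply_moves, never from a script. Its argument "targets" is a list of rows, each a list of 6 numbers: the shift along the tool's x, y, z in units of 40 mm (1.0 is 40 mm), then the turn, a rotation vector about the tool's x, y, z in units of 8 degrees (1.0 is 8 degrees). A call has 1 to 12 rows; each row shifts and turns the commanded pose from where the row before left it, along the tool's axes as they then stand; what a row does not reach is not made up. A row lasts 1/8 s, in which the tool goes at most 62.5 mm and 10.7 degrees, less where a joint would pass 70% of its speed; a pose out of reach is approached as far as the arm can. A call is refused whole if a number of a shift passes 1 or a number of a turn 1, either way. A call with a gripper value outside its range is refused whole. "jaw" is the gripper command: -1 is shut, 1 is fully open, values between are in proportion, set as the call begins (left out, the last holds). The fingers move at their own pace and stop on an object; the grip force is fixed at half the most. Time passes only in rows, so rows that do not move let the fingers close. It gives the time, the measured TCP pose, the force and the opening at its end, in the units of the state.
- read_state(): the state, without advancing time (a new reading comes with each control period).
- get_image(name): name is "side" or "top" or "wrist"; returns the picture (384x512x3 uint8, red, green, blue); there is no depth.
- calibration(name): a dict with "fx", "fy", "cx", "cy" (pixels), "world_from_camera" (4x4, takes a point from camera to world coordinates). Camera axes: x right, y down, z forward; pixel columns grow to the right and rows downward; lengths in mm; the calibration is good to about 2 mm. A picture is of the moment at which its call begins: read the wrist's pose just before it. calibration takes no time and is no camera call; for the wrist camera it gives the pose at the moment of the call.
- finish_job(): hands the job in, once; it reports no verdict.
The state is a dict: "clock": time; "qpos": joint angles; "qd": joint speeds; "tau": joint torques, N m; "eef_pos": TCP position; "tool_rot": TCP orientation; "force": force on the tool from outside, world axes, zero at the start; "torque": the same for the moment, N m; "width": finger opening in mm.
Only numpy, scipy, OpenCV 4.12 (cv2) and the standard library are available. Lean on these libraries where they do the work, as an engineer would, in place of code of your own. Each camera call takes 0.05 s, during which the arm holds its last target. There are 200 camera calls.

## Working session

There is one attempt and no reset: what is moved stays moved. The work goes in short steps, Python scripts to look and compute and a tool call to move; the robot and the scene stay as the last step left them, time stands still between calls to the robot, and variables do not carry over. Pictures are saved under pics/ and viewed, about 8 in all and at most 12, crops included, and the job is handed in when it is done.

Besides the shell and the picture viewer there is one more tool, called as name([rows], argument=value, ...), one row to a line, values as JSON. apply_moves: Moves the arm, as the interface text tells. Its arguments: {"type":"object","properties":{"targets":{"type":"array"},"jaw":{"type":"number"}},"required":["targets"]}

```bash
mkdir -p pics; ls; python3 - <<'E'
from cell import *
import cv2,numpy as np
print(read_state())
for n in("top","side"):
    im=get_image(n);cv2.imwrite(f"pics/{n}0.png",im[:,:,::-1])
    c=calibration(n);print(n,c["fx"],c["fy"],c["cx"],c["cy"]);print(np.round(c["world_from_camera"],3))
E
python3 -c "
import cv2,numpy as np
a=[cv2.imread(f'pics/{n}0.png') for n in('top','side')]
for n,i in zip(('top','side'),a): cv2.imwrite(f'pics/{n}0b.png',cv2.resize(i,(800,600),interpolation=cv2.INTER_CUBIC))"
```

```text
pics
{'clock': 0.0, 'qpos': array([ 1.0461723 ,  0.6293248 ,  0.03843721,  1.5183913 , -0.02700646,
        0.99627559, -0.01998543]), 'qd': array([-1.23055579e-03,  4.01949185e-06,  1.29364169e-04,  7.77407162e-04,
        8.27263804e-04, -2.52177486e-03, -1.47500897e-03]), 'tau': array([-8.84654110e-04, -5.63408732e+01,  1.22605383e+00, -1.93453932e+01,
        1.09479626e-02,  1.01839119e-02,  1.93110475e-05]), 'eef_pos': array([ 287.61043975, -582.15086783,  204.09540465]), 'tool_rot': array([-1.57267752e+00, -1.58757045e-05, -2.68275425e+00]), 'force': array([0.26383911, 0.6529255 , 0.05541225]), 'torque': array([-0.01415976,  0.01739759,  0.00664475]), 'width': 85.4314660058802}
top 401.5960860828644 401.5960860828644 264.0233030294585 187.80910804880023
[[-9.10000e-02 -9.67000e-01  2.37000e-01  4.25891e+02]
 [-9.96000e-01  8.90000e-02 -2.00000e-02 -2.67360e+01]
 [-1.00000e-03 -2.38000e-01 -9.71000e-01  9.74770e+02]
 [ 0.00000e+00  0.00000e+00  0.00000e+00  1.00000e+00]]
side 362.0333813460356 362.0333813460356 254.19244199873674 189.39259465442294
[[ 9.79000e-01 -8.30000e-02  1.85000e-01  4.67376e+02]
 [-2.02000e-01 -4.96000e-01  8.45000e-01 -7.98969e+02]
 [ 2.20000e-02 -8.65000e-01 -5.02000e-01  5.60489e+02]
 [ 0.00000e+00  0.00000e+00  0.00000e+00  1.00000e+00]]
```

View pics/top0b.png

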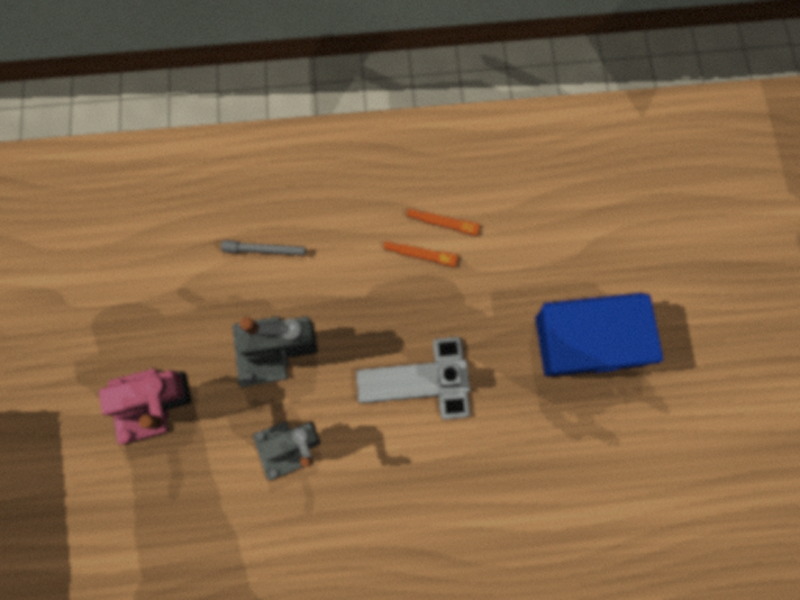

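View pics/side0b.png

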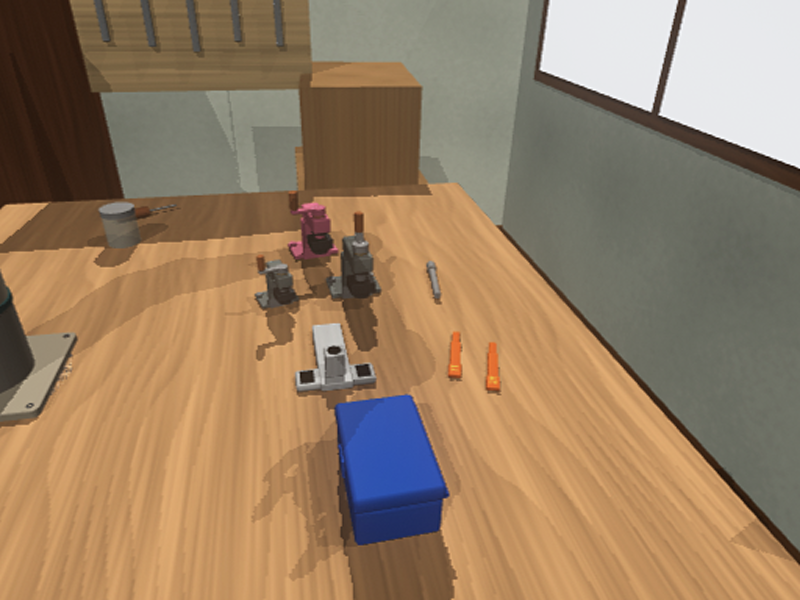

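Candidates for the clamp (top view, 800x600): larger grey at (275,350), smaller grey at (285,448) and pink at (145,405). I choose the larger grey one. The only aluminium base has its socket at (451,374) and its nose at (357,386). Next, a close crop to check this and some first rays.

```bash
cat > h.py <<'E'
from cell import *
import cv2,numpy as np
from scipy.spatial.transform import Rotation as R
def ray(c,px):
    T=np.array(c["world_from_camera"]);d=T[:3,:3]@np.array([(px[0]-c["cx"])/c["fx"],(px[1]-c["cy"])/c["fy"],1]);return T[:3,3],d
def onz(c,px,z):
    o,d=ray(c,px);return o+d*(z-o[2])/d[2]
def proj(c,p):
    T=np.linalg.inv(np.array(c["world_from_camera"]));q=T[:3,:3]@np.array(p)+T[:3,3];return np.array([q[0]/q[2]*c["fx"]+c["cx"],q[1]/q[2]*c["fy"]+c["cy"]])
E
python3 - <<'E'
from h import *
c=calibration("top");s=.64
for n,p,z in [("sock",(451,374),54),("noseL",(357,371),14),("noseL2",(359,403),14),("knobtop",(248,325),171),("screw",(292,327),130),("armL up",(234,323),112),("plate up",(447,340),12),("plate dn",(456,418),12)]:
    print(n,np.round(onz(c,(p[0]*s,p[1]*s),z)))
t=cv2.imread("pics/top0.png")[190:310,130:310];d=cv2.imread("pics/side0.png")[110:260,150:260]
t=cv2.resize(t,(800,533),interpolation=cv2.INTER_CUBIC);cv2.imwrite("pics/crop1.png",t)
cv2.imwrite("pics/crop2.png",cv2.resize(d,(440,600),interpolation=cv2.INTER_CUBIC))
E
```

```text
sock [524. -91.  54.]
noseL [546.  49.  14.]
noseL2 [498.  49.  14.]
knobtop [599. 174. 171.]
screw [600. 124. 130.]
armL up [617. 208. 112.]
plate up [582. -93.  12.]
plate dn [462. -94.  12.]
```

View pics/crop1.png

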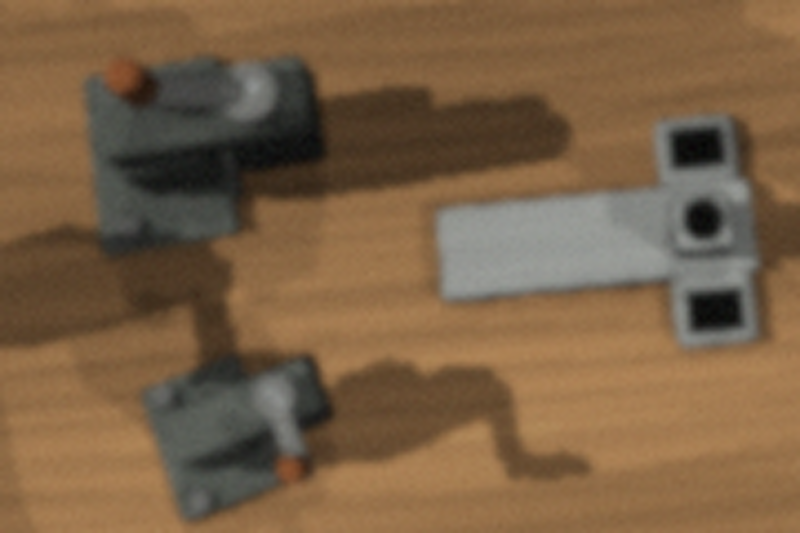

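The crop confirms it. The larger grey clamp has its knob at crop (128,80) and its screw at (248,93). The smaller grey clamp below it is the decoy. The base lies with its tongue pointing left, at (440-660, 190-300). Next I turn the tool and go over for a close look.

```bash
python3 - <<'E'
from h import *
s=read_state();c=calibration("wrist");T=np.array(c["world_from_camera"]);Rt=R.from_euler("xyz",s["tool_rot"]).as_matrix()
print(c["fx"],c["cx"],c["cy"]);print("cam in tool",Rt.T@(T[:3,3]-s["eef_pos"]));print(np.round(Rt.T@T[:3,:3],2))
E
```

```text
339.5725238721486 254.19532005227455 192.0250386023925
cam in tool [ -74.70601576 -168.58897163    0.40620196]
[[ 0.    0.96  0.29]
 [-0.   -0.29  0.96]
 [ 1.   -0.    0.  ]]
```

apply_moves([
  [0, -0.3, 0, 0, -1, 0],
  [0, -0.3, 0, 0, -1, 0],
  [0, -0.3, 0, 0, -1, 0],
  [0, -0.3, 0, 0, -1, 0],
  [0, -0.3, 0, 0, -1, 0],
  [0, -0.3, 0, 0, -1, 0],
  [0, -0.3, 0, 0, -1, 0],
  [0, -0.3, 0, 0, -1, 0],
])

```text
clock: 1.1
eef_pos: [287.6, -582.5, 300.8]
tool_rot: [-1.571, 0.001, -1.561]
force: [-0.3, -0.2, 0.3]
width: 85.5
```

apply_moves([
  [-0.9, 0, 0.6, 0, 0, 0],
  [-0.9, 0, 0.6, 0, 0, 0],
  [-0.9, 0, 0.6, 0, 0, 0],
  [-0.9, 0, 0.6, 0, 0, 0],
  [-0.9, 0, 0.6, 0, 0, 0],
  [-0.9, 0, 0.6, 0, 0, 0],
  [-0.9, 0, 0.6, 0, 0, 0],
  [-0.9, 0, 0.6, 0, 0, 0],
  [-0.9, 0, 0.6, 0, 0, 0],
  [-0.9, 0, 0.6, 0, 0, 0],
  [-0.9, 0, 0.6, 0, 0, 0],
  [-0.9, 0, 0, 0, 0, 0],
])

```text
clock: 2.6
eef_pos: [550.9, -147.6, 300.3]
tool_rot: [-1.571, 0.001, -1.565]
force: [-0.4, -0.4, 0.0]
width: 85.4
```

apply_moves([
  [-0.9, 0, 0, 0, 0, 0],
  [-0.9, 0, 0, 0, 0, 0],
  [-0.9, 0, 0, 0, 0, 0],
  [-0.9, 0, 0, 0, 0, 0],
  [-0.9, 0, 0, 0, 0, 0],
  [-0.9, 0, 0, 0, 0, 0],
  [-0.5, 0, 0, 0, 0, 0],
  [0, 0, 0, 0, 0, 0],
  [0, 0, 0, 0, 0, 0],
])

```text
clock: 3.72
eef_pos: [548.5, 85.0, 300.7]
tool_rot: [-1.571, -0.001, -1.567]
force: [0.5, -0.3, -0.7]
width: 85.7
```

```bash
python3 - <<'E'
from h import *
import pickle
s=read_state();c=calibration("wrist");im=get_image("wrist")
pickle.dump((c,s),open("w1.pkl","wb"));cv2.imwrite("pics/w1.png",im[:,:,::-1]);print(s["eef_pos"],s["tool_rot"])
cv2.imwrite("pics/w1b.png",cv2.resize(im[:,:,::-1],(800,600),interpolation=cv2.INTER_CUBIC))
E
```

```text
[548.51420486  84.99842887 300.70373209] [-1.57139226e+00 -1.20562459e-03 -1.56720861e+00]
```

View pics/w1b.png

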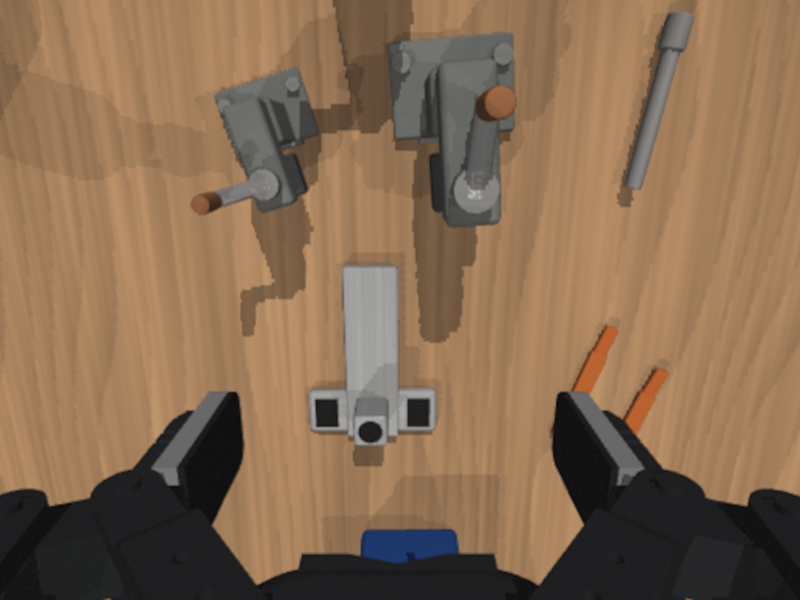

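The wrist picture shows the base at (343-436, 266-444), with its nose edge at row 266 and its socket top near (370,432). The large clamp's arm end is at (447-500, 223), its screw hub at (477,190) and its knob at (497,102). Now I measure from these.

```bash
python3 - <<'E'
from h import *
import pickle
c,s=pickle.load(open("w1.pkl","rb"));k=.64
P=lambda p,z:np.round(onz(c,(p[0]*k,p[1]*k),z),1)
for n,p,z in [("noseL",(343,266),14),("noseR",(397,266),14),("sockTL",(355,415),54),("sockBL",(354,445),54),("sockBR",(386,445),54),("armEL",(447,225),112),("armER",(500,222),112),("armBL",(440,62),112),("armBR",(492,60),112),("hub",(476,190),135),("knob",(498,101),171),("plFL",(396,139),6),("plFR?",(516,130),6),("plBL",(389,42),6),("plBR",(514,33),6)]: print(n,P(p,z))
im=cv2.imread("pics/w1.png")
a=im[10:160,235:345];b=im[160:300,185:295]
f=lambda q:cv2.resize(q,None,fx=3.6,fy=3.6,interpolation=cv2.INTER_CUBIC)
cv2.imwrite("pics/w1c.png",np.hstack([f(a)[:504],f(b)[:504]]))
E
```

```text
noseL [502.4  51.5  14. ]
noseR [549.9  51.7  14. ]
sockTL [513.5 -72.8  54. ]
sockBL [ 512.1 -102.7   54. ]
sockBR [ 540.6 -102.7   54. ]
armEL [583.5 103.3 112. ]
armER [619.1 105.4 112. ]
armBL [576.  204.4 112. ]
armBR [608.1 205.6 112. ]
hub [598.6 128.6 135. ]
knob [602.7 178.1 171. ]
plFL [548.7 158.6   6. ]
plFR? [648.5 166.1   6. ]
plBL [542.9 232.3   6. ]
plBR [641.8 239.2   6. ]
```

View pics/w1c.png

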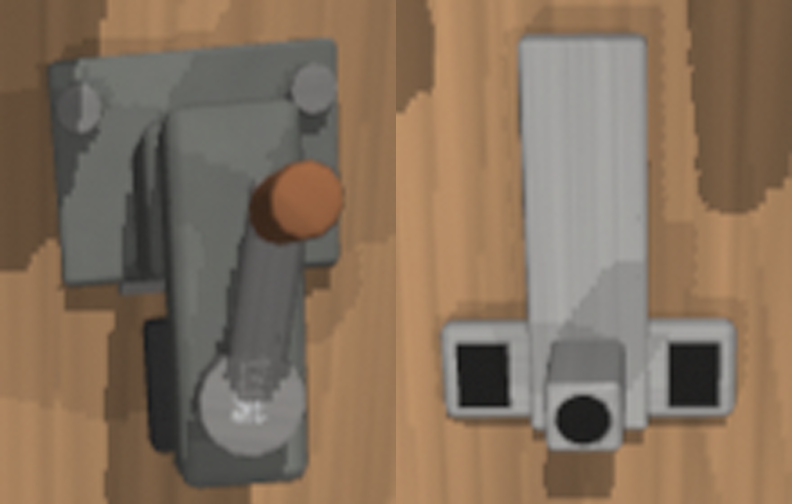

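apply_moves([
  [0.72, 0.6, -0.09, 0, 0, 0],
  [0.72, 0.6, -0.09, 0, 0, 0],
  [0.72, 0.6, -0.09, 0, 0, 0],
  [0.72, 0.6, -0.09, 0, 0, 0],
  [0.72, 0.6, -0.09, 0, 0, 0],
  [0.72, 0.6, -0.09, 0, 0, 0],
  [0, 0, 0, 0, 0, 0],
  [0, 0, 0, 0, 0, 0],
], jaw=0.4)

```text
clock: 4.78
eef_pos: [528.3, -86.4, 157.5]
tool_rot: [-1.57, 0.0, -1.567]
force: [0.4, 0.4, 0.5]
width: 59.6
```

```bash
python3 - <<'E'
from h import *
s=read_state();c=calibration("wrist");im=get_image("wrist")
cv2.imwrite("pics/w2.png",im[:,:,::-1]);print(s["eef_pos"],s["tool_rot"],s["width"])
print("expected socket top px",proj(c,(526.5,-88,54)),proj(c,(511.5,-103,54)),proj(c,(541.5,-73,54)))
hs=cv2.cvtColor(im,cv2.COLOR_RGB2HSV);m=((hs[...,1]<60)&(hs[...,2]>110)).astype(np.uint8)
n,l,st,ce=cv2.connectedComponentsWithStats(m)
for i in range(1,n):
    if st[i,4]>800:print(st[i],ce[i])
b=cv2.resize(im[:,:,::-1],(800,600));cv2.imwrite("pics/w2b.png",b)
E
```

```text
[528.27664876 -86.35607113 157.49549725] [-1.56982302e+00  4.56095110e-04 -1.56667055e+00] 59.578676463923856
expected socket top px [250.23849404 183.99401513] [232.45128005 201.06677895] [268.57572972 166.39332208]
[  186    10   129   193 11824] [249.98892084 110.05421177]
```

View pics/w2b.png

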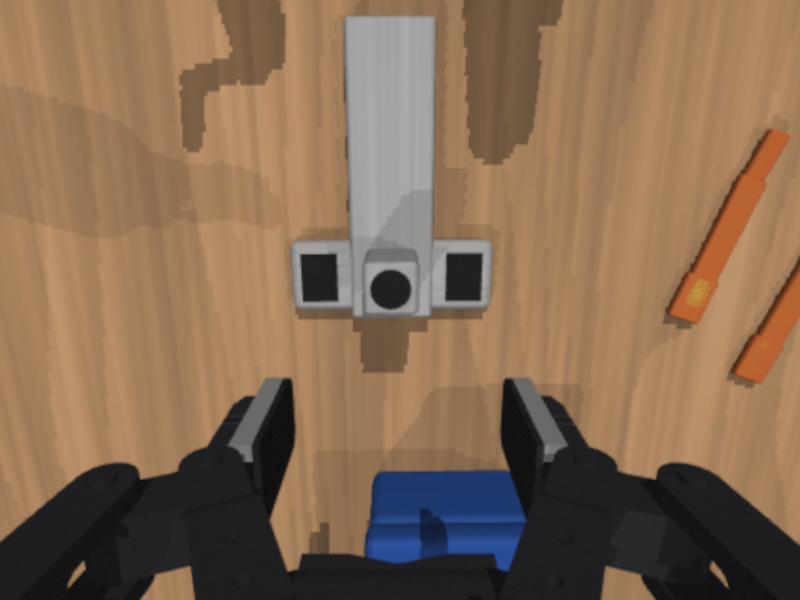

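The socket top centre shows at (391,288), which is (250,184) native, exactly as predicted. I go down and grip.

apply_moves([
  [0.02, 0.7, -0.02, 0, 0, 0],
  [0.02, 0.7, -0.01, 0, 0, 0],
  [0, 0.7, 0, 0, 0, 0],
  [0, 0.7, 0, 0, 0, 0],
  [0, 0.5, 0, 0, 0, 0],
  [0, 0, 0, 0, 0, 0],
  [0, 0, 0, 0, 0, 0],
])

```text
clock: 5.7
eef_pos: [527.8, -87.3, 26.1]
tool_rot: [-1.569, 0.0, -1.565]
force: [0.8, -0.5, 0.4]
width: 59.9
```

apply_moves([
  [0, 0, 0, 0, 0, 0],
  [0, 0, 0, 0, 0, 0],
  [0, 0, 0, 0, 0, 0],
  [0, 0, 0, 0, 0, 0],
  [0, 0, 0, 0, 0, 0],
], jaw=-1)

```text
clock: 6.32
eef_pos: [526.1, -88.2, 26.3]
tool_rot: [-1.571, -0.001, -1.566]
force: [-3.5, 0.6, 10.6]
width: 26.1
```

apply_moves([
  [0, -0.03, 0, 0, 0, 0],
  [-0.05, 0, 0.1, 0, 0, 0],
  [-0.12, 0, 0.22, 0, -0.06, 0],
  [-0.15, 0, 0.26, 0, -0.06, 0],
  [-0.15, 0, 0.26, 0, -0.06, 0],
  [-0.15, 0, 0.26, 0, -0.06, 0],
  [-0.15, 0, 0.26, 0, -0.06, 0],
  [-0.15, 0, 0.26, 0, -0.06, 0],
  [-0.15, 0, 0.26, 0, -0.06, 0],
  [-0.07, 0, 0.15, 0, -0.07, 0],
  [0, 0, 0, 0, 0, 0],
  [0, 0, 0, 0, 0, 0],
])

```text
clock: 7.82
eef_pos: [605.4, -41.2, 26.4]
tool_rot: [-1.573, -0.002, -1.498]
force: [-3.6, -3.2, 4.7]
width: 25.1
```

```bash
python3 - <<'E'
from h import *
import pickle
s=read_state();c=calibration("wrist");im=get_image("wrist");pickle.dump((c,s),open("w3.pkl","wb"))
cv2.imwrite("pics/w3.png",im[:,:,::-1]);print(s["eef_pos"],s["tool_rot"],s["width"],s["force"])
for p in [(582,162,112),(601.3,104.4,112),(597.2,160.2,26),(602,100,14)]:print(np.round(proj(c,p)*800/512))
cv2.imwrite("pics/w3b.png",cv2.resize(im[:,:,::-1],(800,600),interpolation=cv2.INTER_CUBIC))
E
```

```text
[605.38219141 -41.20248345  26.43397624] [-1.57280314 -0.00169422 -1.49782684] 25.07075938410053 [-3.59581337 -3.19983233  4.67548668]
[  270. -1614.]
[ 444. -541.]
[ 419. -430.]
[ 417. -104.]
```

View pics/w3b.png

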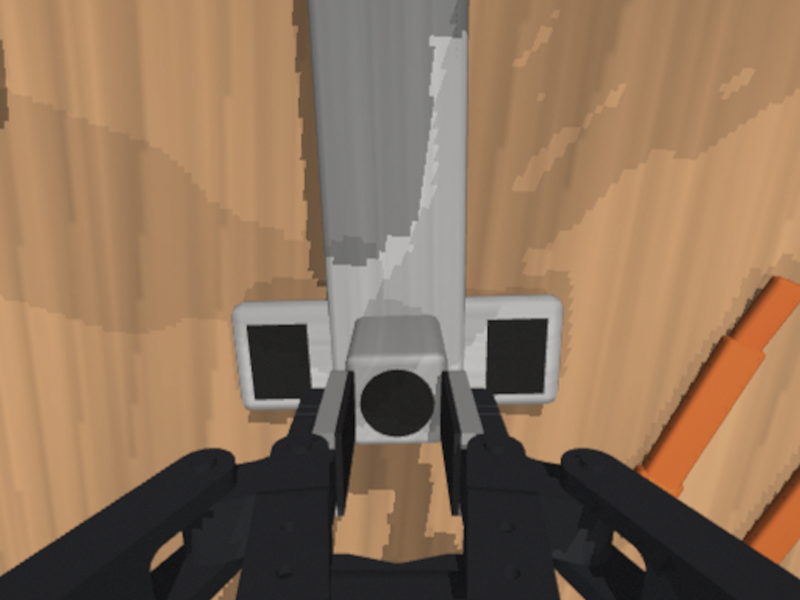

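```bash
python3 - <<'E'
from h import *
import pickle
c,s=pickle.load(open("w3.pkl","rb"));k=.64
im=cv2.imread("pics/w3.png");g=cv2.cvtColor(im,cv2.COLOR_BGR2HSV)[...,1].astype(float)
def col(r,a,b,sgn):  # saturation edge
    d=np.diff(cv2.GaussianBlur(g,(3,3),0)[r,a:b])*sgn;i=int(d.argmax());return a+i+.5+.5
for nm,a,b,sg,z in [("tongueL",185,222,-1,14),("tongueR",285,312,1,14)]:
    P=np.array([onz(c,(col(r,a,b,sg),r+.5),z) for r in range(5,160,5)])
    f=np.polyfit(P[:,1],P[:,0],1);res=P[:,0]-np.polyval(f,P[:,1]);ok=abs(res)<1.5
    f=np.polyfit(P[ok,1],P[ok,0],1);print(nm,"heading",90-np.degrees(np.arctan(f[0])),ok.sum(),"x at y=-41:",np.polyval(f,-41))
for n,p,z in[("sTL",(362,355),54),("sTR",(436,355),54),("BL",(356,443),54),("BR",(442,443),54),("fTL",(237,305),12),("fTR",(558,298),12),("fBL",(245,409),12),("fBR",(555,402),12)]:print(n,np.round(onz(c,(p[0]*k,p[1]*k),z),1))
E
```

```text
tongueL heading 95.63433046482703 31 x at y=-41: 582.2624958525296
tongueR heading 95.57299645612926 31 x at y=-41: 631.3749487902597
sTL [595.6 -27.4  54. ]
sTR [616.8 -25.8  54. ]
BL [595.3 -56.2  54. ]
BR [621.3 -54.3  54. ]
fTL [547.7 -29.1  12. ]
fTR [663. -18.  12.]
fBL [550.2 -70.9  12. ]
fBR [668.5 -59.2  12. ]
```

```bash
python3 - <<'E'
from h import *
import pickle
c,s=pickle.load(open("w1.pkl","rb"))
im=cv2.imread("pics/w1.png");g=cv2.GaussianBlur(cv2.cvtColor(im,cv2.COLOR_BGR2HSV)[...,1],(3,3),0).astype(float)
def fit(P,i,j):
    f=np.polyfit(P[:,i],P[:,j],1)
    for t in(3,1.5,1.0):
        r=abs(P[:,j]-np.polyval(f,P[:,i]));f=np.polyfit(P[r<t,i],P[r<t,j],1)
    return np.degrees(np.arctan(f[0])),(r<t).sum(),f
E=lambda v,sg:int((np.diff(v)*sg).argmax())+1
for z in(8,):
    P=np.array([onz(c,(x+.5,12+E(g[12:36,x],-1)),z) for x in range(253,326,3)]);print("back",fit(P,0,1))
    P=np.array([onz(c,(238+E(g[y,238:268],-1),y+.5),z) for y in range(30,86,3)]);print("left",fit(P,1,0))
    P=np.array([onz(c,(310+E(g[y,310:345],1),y+.5),z) for y in range(26,80,3)]);print("right",fit(P,1,0))
P=np.array([onz(c,(300+E(g[y,300:335],1),y+.5),112) for y in range(95,140,3)]);print("armR",fit(P,1,0))
# dark head left side vs arm-left: use value
v=cv2.GaussianBlur(cv2.cvtColor(im,cv2.COLOR_BGR2GRAY),(3,3),0).astype(float)
P=np.array([onz(c,(x+.5,130+E(g[130:155,x],1)),112) for x in range(290,317,2)]);print("armEnd",fit(P,0,1),P.mean(0))
E
```

```text
back (np.float64(4.504649673601986), np.int64(25), array([7.87833621e-02, 1.89135220e+02]))
left (np.float64(-4.697505614715222), np.int64(19), array([-8.21711364e-02,  5.60724593e+02]))
right (np.float64(-5.889564295259348), np.int64(12), array([-1.03155868e-01,  6.65108353e+02]))
armR (np.float64(-4.312210244451419), np.int64(15), array([-7.54046949e-02,  6.27311128e+02]))
armEnd (np.float64(4.807720983671095), np.int64(14), array([ 0.08410805, 52.33403779])) [601.83076299 102.95285241 112.        ]
```

apply_moves([
  [0, 0, 0.07, 0, 0.06, 0],
  [0, 0, 0.08, 0, 0.06, 0],
  [0, 0, 0, 0, 0, 0],
  [-0.15, 0, 0, 0, 0, 0],
  [-0.2, 0, -0.005, 0, 0, 0],
  [-0.2, 0, -0.005, 0, 0, 0],
  [-0.2, 0, -0.005, 0, 0, 0],
  [-0.2, 0, -0.005, 0, 0, 0],
  [0, 0, 0, 0, 0, 0],
  [0, 0, 0, 0, 0, 0],
])

```text
clock: 9.12
eef_pos: [609.7, 0.5, 26.5]
tool_rot: [-1.57, 0.002, -1.513]
force: [-0.8, 0.4, 4.1]
width: 25.1
```

```bash
python3 - <<'E'
from h import *
import pickle
s=read_state();c=calibration("wrist");im=get_image("wrist")[:,:,::-1];pickle.dump((c,s),open("w4.pkl","wb"))
cv2.imwrite("pics/w4.png",im);print(s["eef_pos"],s["tool_rot"],s["width"],s["force"])
g=cv2.GaussianBlur(cv2.cvtColor(im,cv2.COLOR_BGR2HSV)[...,1],(3,3),0).astype(float)
for nm,a,b,sg in [("L",180,224,-1),("R",285,320,1)]:
    P=np.array([onz(c,(a+int((np.diff(g[r,a:b])*sg).argmax())+1,r+.5),14) for r in range(5,160,5)])
    f=np.polyfit(P[:,1],P[:,0],1);ok=abs(P[:,0]-np.polyval(f,P[:,1]))<1.5
    f=np.polyfit(P[ok,1],P[ok,0],1);print(nm,90-np.degrees(np.arctan(f[0])),ok.sum(),"x at y=0:",np.polyval(f,0))
E
```

```text
[6.09673044e+02 5.43352532e-01 2.64630217e+01] [-1.56983683  0.00218694 -1.51299934] 25.088879332915663 [-0.80868712  0.38298429  4.12973049]
L 93.91015422543535 30 x at y=0: 586.5431895500402
R 93.96897854890992 31 x at y=0: 635.7247236747093
```

apply_moves([
  [0, 0, -0.03, 0, -0.05, 0],
  [-0.05, 0, -0.03, 0, -0.04, 0],
  [-0.1, 0, 0, 0, 0, 0],
  [-0.1, 0, 0, 0, 0, 0],
  [-0.05, 0, 0, 0, 0, 0],
  [0, 0, 0, 0, 0, 0],
])

```text
clock: 9.93
eef_pos: [605.6, 6.9, 26.4]
tool_rot: [-1.572, -0.004, -1.503]
force: [1.8, -4.8, 5.2]
width: 25.2
```

apply_moves([
  [-0.05, 0, 0, 0, 0, 0],
  [0, 0, 0, 0, 0, 0],
])

```text
clock: 10.18
eef_pos: [605.4, 8.5, 26.4]
tool_rot: [-1.573, -0.005, -1.504]
force: [-0.0, -5.9, 5.4]
width: 25.4
```

apply_moves([
  [-0.05, 0, 0, 0, 0, 0],
  [0, 0, 0, 0, 0, 0],
])

```text
clock: 10.42
eef_pos: [605.1, 10.3, 26.4]
tool_rot: [-1.573, -0.005, -1.504]
force: [1.5, -6.0, 4.9]
width: 24.8
```

apply_moves([
  [-0.05, 0, 0, 0, 0, 0],
  [-0.05, 0, 0, 0, 0, 0],
  [0, 0, 0, 0, 0, 0],
])

```text
clock: 10.8
eef_pos: [604.7, 14.1, 26.4]
tool_rot: [-1.573, -0.005, -1.504]
force: [1.2, -7.0, 6.6]
width: 25.4
```

apply_moves([
  [-0.05, 0, 0, 0, 0, 0],
  [0, 0, 0, 0, 0, 0],
])

```text
clock: 11.05
eef_pos: [604.5, 16.0, 26.4]
tool_rot: [-1.573, -0.005, -1.504]
force: [0.6, -6.6, 5.6]
width: 25.3
```

apply_moves([
  [-0.05, 0, 0, 0, 0, 0],
  [0, 0, 0, 0, 0, 0],
])

```text
clock: 11.3
eef_pos: [604.3, 17.9, 26.4]
tool_rot: [-1.573, -0.005, -1.504]
force: [1.1, -7.2, 7.1]
width: 25.3
```

```bash
python3 - <<'E'
from h import *
import pickle
s=read_state();c=calibration("wrist");im=get_image("wrist")[:,:,::-1];cv2.imwrite("pics/w5.png",im);print(s["eef_pos"],s["tool_rot"],s["width"],s["force"])
g=cv2.GaussianBlur(cv2.cvtColor(im,cv2.COLOR_BGR2HSV)[...,1],(3,3),0).astype(float)
for nm,a,b,sg in [("L",180,224,-1),("R",285,320,1)]:
    P=np.array([onz(c,(a+int((np.diff(g[r,a:b])*sg).argmax())+1,r+.5),14) for r in range(5,160,5)])
    f=np.polyfit(P[:,1],P[:,0],1);ok=abs(P[:,0]-np.polyval(f,P[:,1]))<1.5
    f=np.polyfit(P[ok,1],P[ok,0],1);print(nm,90-np.degrees(np.arctan(f[0])),ok.sum(),"x at y=0:",np.polyval(f,0))
E
```

```text
[604.31643722  17.93301326  26.42331296] [-1.57341474 -0.00529285 -1.50371293] 25.313743929785247 [ 1.08405509 -7.16115209  7.10981123]
L 100.08337284777204 13 x at y=0: 589.8826774732513
R 94.57198141520516 18 x at y=0: 631.900203683048
```

apply_moves([
  [-0.03, 0, 0.05, 0, 0, 0],
  [0, 0, 0, 0, 0, 0],
])

```text
clock: 11.6
eef_pos: [604.3, 17.9, 26.3]
tool_rot: [-1.577, -0.007, -1.504]
force: [-3.3, -8.5, 10.5]
width: 25.4
```

apply_moves([
  [-0.05, 0, 0, 0, 0, 0],
  [0, 0, 0, 0, 0, 0],
])

```text
clock: 11.85
eef_pos: [604.6, 19.2, 26.4]
tool_rot: [-1.577, -0.008, -1.504]
force: [-1.4, -10.1, 8.0]
width: 25.3
```

apply_moves([
  [-0.05, 0, 0, 0, 0, 0],
  [0, 0, 0, 0, 0, 0],
])

```text
clock: 12.1
eef_pos: [604.6, 19.2, 26.4]
tool_rot: [-1.577, -0.01, -1.505]
force: [-2.0, -12.8, 9.3]
width: 25.3
```

apply_moves([
  [-0.06, 0, 0, 0, 0, 0],
  [0, 0, 0, 0, 0, 0],
  [0, 0, 0, 0, 0, 0],
])

```text
clock: 12.48
eef_pos: [604.6, 19.2, 26.4]
tool_rot: [-1.577, -0.013, -1.507]
force: [-1.0, -17.2, 9.5]
width: 25.6
```

```bash
python3 - <<'E'
from h import *
s=read_state();c=calibration("wrist");im=get_image("wrist")[:,:,::-1];cv2.imwrite("pics/w6.png",im);print(s["eef_pos"],s["tool_rot"],s["force"],s["torque"])
g=cv2.GaussianBlur(cv2.cvtColor(im,cv2.COLOR_BGR2HSV)[...,1],(3,3),0).astype(float)
for nm,a,b,sg in [("L",180,224,-1),("R",285,320,1)]:
    P=np.array([onz(c,(a+int((np.diff(g[r,a:b])*sg).argmax())+1,r+.5),14) for r in range(5,170,4)])
    f=np.polyfit(P[:,1],P[:,0],1)
    for t in(6,3,1.5,1):
        ok=abs(P[:,0]-np.polyval(f,P[:,1]))<t;f=np.polyfit(P[ok,1],P[ok,0],1)
    print(nm,90-np.degrees(np.arctan(f[0])),ok.sum(),"x at y=19:",np.polyval(f,19))
t=get_image("top")[:,:,::-1];cv2.imwrite("pics/t6.png",t)
a=cv2.resize(t[185:275,140:260],(800,600),interpolation=cv2.INTER_CUBIC)
cv2.imwrite("pics/t6c.png",np.hstack([cv2.resize(im,(430,322)),cv2.resize(a,(430-70,322))]))
E
```

```text
[604.62298548  19.19531442  26.35222406] [-1.576901   -0.01273005 -1.50677911] [ -0.9958353  -17.16683115   9.45125847] [-3.59641219  0.24301473  0.13285517]
L 98.54717191104392 17 x at y=19: 584.9129567872806
R 100.99986083181676 11 x at y=19: 637.1957919029971
```

View pics/t6c.png

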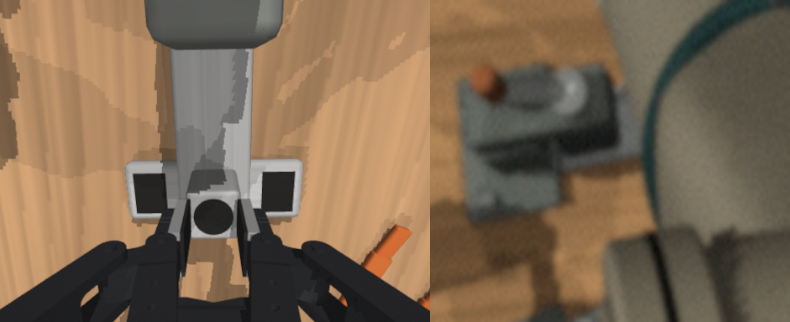

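The left half shows the clamp arm end at the top (147-283, row 45) roughly centred over the tongue (172-252). The right half shows the tongue under the clamp. Next I check heading and centring clear of the arm.

```bash
python3 - <<'E'
from h import *
c=calibration("wrist");im=cv2.imread("pics/w6.png")
g=cv2.GaussianBlur(cv2.cvtColor(im,cv2.COLOR_BGR2HSV)[...,1],(3,3),0).astype(float)
for nm,a,b,sg,rr in [("L",192,224,-1,range(62,150,3)),("R",285,312,1,range(62,165,3)),]:
    P=np.array([onz(c,(a+int((np.diff(g[r,a:b])*sg).argmax())+1,r+.5),14) for r in rr])
    f=np.polyfit(P[:,1],P[:,0],1)
    for t in(6,3,1.5,1):
        ok=abs(P[:,0]-np.polyval(f,P[:,1]))<t;f=np.polyfit(P[ok,1],P[ok,0],1)
    print(nm,90-np.degrees(np.arctan(f[0])),ok.sum(),"x at y=19:",np.polyval(f,19),"at 85",np.polyval(f,85))
L=[];Q=[]
for r in range(2,36,3):
    L.append(onz(c,(160+int((-np.diff(g[r,160:200])).argmax())+1,r+.5),112));Q.append(onz(c,(315+int(np.diff(g[r,315:355]).argmax())+1,r+.5),112))
L=np.array(L);Q=np.array(Q);print("armL",np.median(L,0),np.degrees(np.arctan(np.polyfit(L[:,1],L[:,0],1)[0])),"armR",np.median(Q,0),np.degrees(np.arctan(np.polyfit(Q[:,1],Q[:,0],1)[0])))
P=np.array([onz(c,(x+.5,30+int(np.diff(cv2.GaussianBlur(im[...,2],(3,3),0)[30:75,x].astype(float)).argmax())+1),112-22) for x in range(210,295,4)]);print(np.round(P[::5],1))
E
```

```text
L 94.62541552353127 30 x at y=19: 581.6554721107756 at 85 576.3157710391147
R 94.64787521752847 35 x at y=19: 630.8054622946987 at 85 625.4397193410721
armL [583.17841097 107.48027721 112.        ] -6.603955094064333 armR [618.4842792  109.71207658 112.        ] -0.8181074678260275
[[588.5 100.8  90. ]
 [594.2 101.5  90. ]
 [599.9 101.8  90. ]
 [605.6 102.2  90. ]
 [611.3 102.8  90. ]]
```

apply_moves([
  [0.15, 0, 0, 0, 0, 0],
  [0.15, 0, 0.02, 0, 0, 0],
  [0.05, 0, 0.02, 0, 0, 0],
  [0, 0, 0, 0, 0, 0],
])

```text
clock: 13.08
eef_pos: [604.8, 19.0, 26.3]
tool_rot: [-1.579, 0.003, -1.5]
force: [-6.5, 5.7, 10.4]
width: 25.2
```

apply_moves([
  [-0.1, 0, 0.0, 0, 0, 0],
  [-0.1, 0, 0, 0, 0, 0],
  [0, 0, 0, 0, 0, 0],
])

```text
clock: 13.45
eef_pos: [604.8, 19.2, 26.3]
tool_rot: [-1.579, -0.007, -1.503]
force: [-5.1, -7.0, 11.6]
width: 24.9
```

apply_moves([
  [0.2, -0.03, 0.02, 0, 0, 0],
  [0.2, -0.03, 0.02, 0, 0, 0],
  [0.1, 0, 0, 0, 0, 0],
  [0, 0, 0, 0, 0, 0],
])

```text
clock: 13.95
eef_pos: [611.3, 3.3, 28.1]
tool_rot: [-1.572, -0.001, -1.502]
force: [0.4, -0.5, -4.7]
width: 25.3
```

apply_moves([
  [-0.1, 0, 0.0, 0, 0, 0],
  [-0.1, 0, 0, 0, 0, 0],
  [-0.05, 0, 0, 0, 0, 0],
  [0, 0, 0, 0, 0, 0],
])

```text
clock: 14.45
eef_pos: [611.0, 15.2, 28.7]
tool_rot: [-1.571, 0.001, -1.501]
force: [-0.9, 0.6, -4.3]
width: 25.1
```

apply_moves([
  [0.1, 0, -0.1, 0, 0.04, 0],
  [0, 0.03, 0, 0, 0, 0],
  [0, 0.03, 0, 0, 0, 0],
  [0, 0, 0, 0, 0, 0],
])

```text
clock: 14.95
eef_pos: [607.3, 9.2, 26.5]
tool_rot: [-1.571, -0.001, -1.508]
force: [-1.8, -2.4, 0.4]
width: 25.0
```

```bash
cat > chk.py <<'E'
from h import *
s=read_state();c=calibration("wrist");im=get_image("wrist")[:,:,::-1];print(s["eef_pos"],s["tool_rot"],s["force"])
g=cv2.GaussianBlur(cv2.cvtColor(im,cv2.COLOR_BGR2HSV)[...,1],(3,3),0).astype(float)
X=[]
for nm,a,b,sg,rr in [("L",192,224,-1,range(62,150,3)),("R",285,312,1,range(62,165,3)),]:
    P=np.array([onz(c,(a+int((np.diff(g[r,a:b])*sg).argmax())+1,r+.5),14) for r in rr])
    f=np.polyfit(P[:,1],P[:,0],1)
    for t in(6,3,1.5,1):
        ok=abs(P[:,0]-np.polyval(f,P[:,1]))<t;f=np.polyfit(P[ok,1],P[ok,0],1)
    print(nm,90-np.degrees(np.arctan(f[0])),ok.sum());X.append(np.polyval(f,85))
print("centre x at y=85",np.mean(X),"want ~602.4")
E
python3 chk.py
```

```text
[607.31803396   9.15523778  26.54438995] [-1.57100871e+00 -1.02252393e-03 -1.50764430e+00] [-1.84726881 -2.38912095  0.38278631]
L 94.39911026514662 30
R 94.45510788900425 35
centre x at y=85 602.9286438350227 want ~602.4
```

apply_moves([
  [-0.1, 0, -0.002, 0, -0.02, 0],
  [-0.1, 0, -0.002, 0, 0, 0],
  [0, 0, 0, 0, 0, 0],
])

```text
clock: 15.38
eef_pos: [607.3, 18.9, 26.5]
tool_rot: [-1.57, 0.001, -1.504]
force: [0.1, -2.1, 1.1]
width: 24.8
```

apply_moves([
  [-0.06, 0, -0.002, 0, 0, 0],
  [-0.06, 0, 0, 0, 0, 0],
  [0, 0, 0, 0, 0, 0],
])

```text
clock: 15.75
eef_pos: [607.2, 19.5, 26.5]
tool_rot: [-1.57, -0.004, -1.506]
force: [1.3, -8.7, 1.8]
width: 25.1
```

apply_moves([
  [-0.06, 0, 0, 0, 0, 0],
  [0, 0, 0, 0, 0, 0],
])

```text
clock: 16.0
eef_pos: [607.1, 19.5, 26.5]
tool_rot: [-1.57, -0.006, -1.507]
force: [1.5, -10.6, 1.8]
width: 25.2
```

```bash
python3 chk.py
```

```text
[607.12901706  19.52834722  26.49302072] [-1.57004276 -0.00649008 -1.50729228] [  1.53467887 -10.55749045   1.76148976]
L 94.44542774461885 30
R 94.57736712209197 35
centre x at y=85 603.4915687881698 want ~602.4
```

Home: y stops at 19.5 while the push rises to 10 N. It is square (94.5° against the clamp's about 94.6°) and centred within about 1 mm. Now I ease off, release and rise.

apply_moves([
  [0.08, 0, 0, 0, 0, 0],
  [0, 0, 0, 0, 0, 0],
])

```text
clock: 16.3
eef_pos: [607.1, 19.5, 26.5]
tool_rot: [-1.57, -0.003, -1.506]
force: [1.7, -7.3, 2.1]
width: 25.2
```

apply_moves([
  [0, 0, 0, 0, 0, 0],
  [0, 0, 0, 0, 0, 0],
  [0, 0, 0, 0, 0, 0],
  [0, -0.3, 0, 0, 0, 0],
  [0, -0.7, 0, 0, 0, 0],
  [0, -0.9, 0, 0, 0, 0],
  [0, -0.9, 0, 0, 0, 0],
  [0, -0.9, 0, 0, 0, 0],
  [0, -0.9, 0, 0, 0, 0],
  [0, -0.4, 0, 0, 0, 0],
  [0, 0, 0, 0, 0, 0],
], jaw=0.3)

```text
clock: 17.68
eef_pos: [606.8, 22.1, 227.2]
tool_rot: [-1.569, -0.0, -1.504]
force: [-1.3, -0.1, -1.5]
width: 55.4
```

```bash
python3 - <<'E'
from h import *
s=read_state();c=calibration("wrist");im=get_image("wrist");print(s["eef_pos"],s["tool_rot"],s["width"],s["force"])
sd=get_image("side")
cv2.imwrite("pics/w7.png",im[:,:,::-1]);cv2.imwrite("pics/s7.png",sd[:,:,::-1])
cs=calibration("side")
print("side axis px",proj(cs,(599,129,45)),proj(cs,(623,131,45)),proj(cs,(638,132,45)))
hs=cv2.cvtColor(im,cv2.COLOR_RGB2HSV);m=((hs[...,0]<14)&(hs[...,1]>130)&(hs[...,2]>60)).astype(np.uint8)
n,l,st,ce=cv2.connectedComponentsWithStats(m)
for i in range(1,n):
    if st[i,4]>60:print(st[i],ce[i],np.round(onz(c,ce[i],171),1))
cv2.imwrite("pics/w7b.png",np.hstack([cv2.resize(im[:,:,::-1],(520,390)),cv2.resize(sd[130:220,180:245,::-1],(280,390))]))
E
```

```text
[606.81733845  22.12601881 227.20705726] [-1.56869326e+00 -8.46764746e-06 -1.50433768e+00] 55.40158988476131 [-1.26980115 -0.10362519 -1.54004552]
side axis px [230.65185591 180.87831795] [238.57804541 179.92255612] [243.50092878 179.37041088]
[  3  33  36  18 369] [17.23848238 40.61246612] [457.7 114.3 171. ]
[334 186  41  67 918] [353.00326797 218.69716776] [679.2  12.6 171. ]
[366 221  45  66 939] [386.79978701 253.81789137] [708.1 -13.1 171. ]
```

View pics/w7b.png

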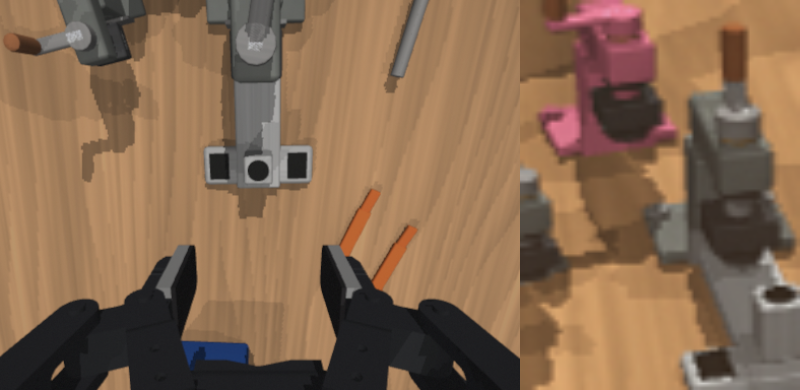

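The side view shows the tongue under the head (740,225) with the tab flush. The next stop is above the knob.

apply_moves([
  [-0.8, 0, 0.04, 0, 0, 0],
  [-0.8, 0, 0.03, 0, 0, 0],
  [-0.8, 0, 0.03, 0, 0, 0],
  [-0.8, 0, 0.03, 0, 0, 0],
  [-0.7, 0, 0.03, 0, 0, 0],
  [0, 0, 0, 0, 0, 0],
  [0, 0, 0, 0, 0, 0],
])

```text
clock: 18.65
eef_pos: [601.9, 176.4, 224.8]
tool_rot: [-1.573, -0.002, -1.505]
force: [0.4, -0.4, -0.2]
width: 55.6
```

```bash
python3 - <<'E'
from h import *
s=read_state();c=calibration("wrist");im=get_image("wrist");print(s["eef_pos"],s["tool_rot"],s["width"])
cv2.imwrite("pics/w8.png",im[:,:,::-1])
hs=cv2.cvtColor(im,cv2.COLOR_RGB2HSV);m=((hs[...,0]<13)&(hs[...,1]>140)&(hs[...,2]>50)).astype(np.uint8)
n,l,st,ce=cv2.connectedComponentsWithStats(m)
for i in range(1,n):
    if st[i,4]>60:print(st[i],ce[i],np.round(onz(c,ce[i],171),1))
for p in [(602.7,178.1,171),(602.7,169,171),(602.7,187,171),(598.8,128.8,135)]:print(proj(c,p))
cv2.imwrite("pics/w8b.png",im[:,:,::-1])
E
```

```text
[601.94964671 176.42673089 224.84628108] [-1.57304929 -0.00183767 -1.50513241] 55.63391605570756
[244 181  24  27 395] [255.70632911 195.53417722] [604.  180.2 171. ]
[ 35 223  17  17 144] [ 41.98611111 232.35416667] [454.2 142.8 171. ]
[316 331  16  30 140] [323.50714286 346.60714286] [666.2  58.1 171. ]
[253.62728341 198.34097063]
[252.7769519  210.74315803]
[254.47778538 185.93629701]
[245.22034814 240.88258119]
```

View pics/w8b.png

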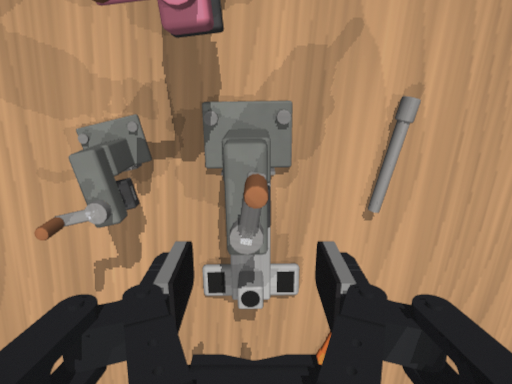

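The picture shows the knob at (256,195) and the hub at (246,239), both matching the model: knob at about (603.5,179), axis at about (599,130). I go down and grip the knob.

apply_moves([
  [-0.06, 0.5, 0.045, 0, 0, 0],
  [0, 0.6, 0, 0, 0, 0],
  [0, 0.6, 0, 0, 0, 0],
  [0, 0.4, 0, 0, 0, 0],
  [0, 0, 0, 0, 0, 0],
  [0, 0, 0, 0, 0, 0],
])

```text
clock: 19.45
eef_pos: [604.7, 180.5, 143.0]
tool_rot: [-1.569, 0.0, -1.505]
force: [0.6, 0.1, 0.6]
width: 55.8
```

apply_moves([
  [0, 0, 0, 0, 0, 0],
  [0, 0, 0, 0, 0, 0],
  [0, 0, 0, 0, 0, 0],
  [0, 0, 0, 0, 0, 0],
  [0, 0, 0, 0, 0, 0],
  [0, 0, 0, 0, 0, 0],
], jaw=-1)

```text
clock: 20.2
eef_pos: [604.2, 180.8, 142.7]
tool_rot: [-1.57, 0.0, -1.504]
force: [-1.2, -0.5, 5.7]
width: 0.1
```

```bash
cat > plan.py <<'E'
# rows (tool x, z in units) that carry the knob round the axis; args: start heading deg(world), step rad, n
import sys,numpy as np
from h import read_state
ax=np.array([float(v) for v in sys.argv[4:6]]) if len(sys.argv)>4 else np.array([599,129.7])
s=read_state();y=s["tool_rot"][2];x=np.array([np.cos(y),np.sin(y)]);z=np.array([-np.sin(y),np.cos(y)])
p=s["eef_pos"][:2]
h0=np.radians(float(sys.argv[1]));st=float(sys.argv[2]);n=int(sys.argv[3])
print("now",np.round(s["eef_pos"],1),"r",np.hypot(*(p-ax)).round(1),"heading",np.degrees(np.arctan2(*(p-ax)[::-1])).round(1),"yaw",y.round(3),"F",s["force"].round(1),"w",s["width"].round(1))
q=ax+50*np.array([np.cos(h0),np.sin(h0)])
rows=[]
for i in range(1,n+1):
    t=h0-st*i;r=ax+50*np.array([np.cos(t),np.sin(t)]);d=(r-q)/40;rows.append([float((d@x).round(2)),0,float((d@z).round(2)),0,0,0]);q=r
print(rows,"end heading",round(np.degrees(h0-st*n),1))
E
python3 plan.py 84.8 0.2 8
```

```text
Traceback (most recent call last):
  File "plan.py", line 8, in <module>
    print("now",np.round(s["eef_pos"],1),"r",np.hypot(*(p-ax)).round(1),"heading",np.degrees(np.arctan2(*(p-ax)[::-1])).round(1),"yaw",y.round(3),"F",s["force"].round(1),"w",s["width"].round(1))
                                                                                                                                                                              ^^^^^^^^^^^^^^^^
AttributeError: 'float' object has no attribute 'round'
```

The jaws closed on nothing (0.1 mm), so I look.

```bash
python3 - <<'E'
from h import *
s=read_state();c=calibration("wrist");im=get_image("wrist");print(s["eef_pos"],s["tool_rot"],s["width"],s["force"])
cv2.imwrite("pics/w9.png",im[:,:,::-1])
hs=cv2.cvtColor(im,cv2.COLOR_RGB2HSV);m=((hs[...,0]<13)&(hs[...,1]>140)&(hs[...,2]>50)).astype(np.uint8)
n,l,st,ce=cv2.connectedComponentsWithStats(m)
for i in range(1,n):
    if st[i,4]>60:print(st[i],ce[i],np.round(onz(c,ce[i],171),1))
for p in [s["eef_pos"],s["eef_pos"]+[0,0,30],(603.5,179,171),(599,130,135)]:print(proj(c,p))
sd=get_image("side")[:,:,::-1]
cv2.imwrite("pics/w9b.png",np.hstack([cv2.resize(im[:,:,::-1],(520,390)),cv2.resize(sd[120:210,185:250],(280,390))]))
E
```

```text
[604.2075063  180.84584614 142.74739637] [-1.57011227e+00  3.51037754e-04 -1.50427931e+00] 0.1143427745688667 [-1.18471403 -0.51112221  5.70102957]
[364 346  14  14 114] [370.78947368 352.5877193 ] [667.7 131.4 171. ]
[251.76507885 232.16244377]
[251.41459994 258.81572104]
[249.64633268 260.51341035]
[237.78598236 304.12960439]
```

View pics/w9b.png

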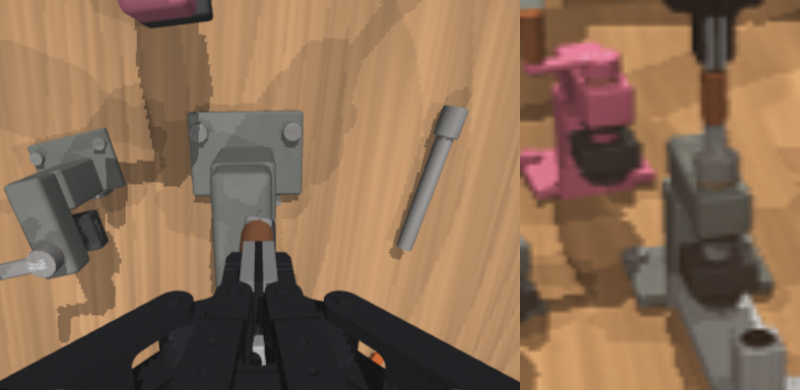

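```bash
python3 - <<'E'
from h import *
c=calibration("wrist");cs=calibration("side")
for n,p in [("knob +Y bottom",(603.5,188,133)),("knob +Y top",(603.5,188,171)),("tcp",(604.2,180.8,142.7)),("knob bot",(603.5,179,133)),("knob top",(603.5,179,171)),("armtip",(603.5,190,130))]:
    w=proj(c,p);q=proj(cs,p);print(n,"wrist disp",np.round(w*520/512),"side disp",np.round([(q[0]-185)*280/65+520,(q[1]-120)*390/90]))
im=cv2.imread("pics/w9.png");sd=get_image("side")[:,:,::-1]
cv2.imwrite("pics/s9.png",sd)
for nm,i,r0,r1,c0,c1 in (("wrist",im,210,260,235,275),("side",sd,118,160,222,236)):
    hs=cv2.cvtColor(i,cv2.COLOR_BGR2HSV);m=((hs[...,0]<14)&(hs[...,1]>110)&(hs[...,2]>30));ys,xs=np.nonzero(m[r0:r1,c0:c1]);print(nm,ys.min()+r0,ys.max()+r0,xs.min()+c0,xs.max()+c0,len(ys))
# same mask on side before (s7)
i=cv2.imread("pics/s7.png");hs=cv2.cvtColor(i,cv2.COLOR_BGR2HSV);m=((hs[...,0]<14)&(hs[...,1]>110)&(hs[...,2]>30));ys,xs=np.nonzero(m[118:160,222:236]);print("side before",ys.min()+118,ys.max()+118,xs.min()+222,xs.max()+222,len(ys))
E
```

```text
knob +Y bottom wrist disp [255. 217.] side disp [709. 110.]
knob +Y top wrist disp [255. 246.] side disp [708.  57.]
tcp wrist disp [256. 236.] side disp [712. 100.]
knob bot wrist disp [254. 232.] side disp [711. 115.]
knob top wrist disp [254. 265.] side disp [710.  62.]
armtip wrist disp [256. 211.] side disp [709. 112.]
wrist 217 247 236 268 541
side 124 148 227 234 80
side before 125 148 224 232 78
```

Both views show the shut fingertips just above the knob, although the stated TCP is 143 mm. Either the tips slid off the knob's top or they sit farther back than the TCP. I open and grip about 10 mm lower, which is still clear of the crank arm.

apply_moves([
  [0, 0, 0, 0, 0, 0],
  [0, 0, 0, 0, 0, 0],
  [0, 0, 0, 0, 0, 0],
  [0, 0.12, 0, 0, 0, 0],
  [0, 0.13, 0, 0, 0, 0],
  [0, 0, 0, 0, 0, 0],
], jaw=0)

```text
clock: 21.1
eef_pos: [603.4, 180.3, 131.4]
tool_rot: [-1.572, -0.0, -1.504]
force: [-0.7, -0.4, -0.2]
width: 43.0
```

apply_moves([
  [0, 0, 0, 0, 0, 0],
  [0, 0, 0, 0, 0, 0],
  [0, 0, 0, 0, 0, 0],
  [0, 0, 0, 0, 0, 0],
  [0, 0, 0, 0, 0, 0],
], jaw=-1)

```text
clock: 21.72
eef_pos: [604.0, 180.6, 132.5]
tool_rot: [-1.571, 0.0, -1.504]
force: [-1.6, -0.9, 3.2]
width: 15.1
```

Width is 15.1 mm (the 30 mm socket read 25), so the knob is held. Now I plan the circle.

```bash
sed -i 's/s\["width"\].round(1)/round(s["width"],1)/' plan.py; python3 plan.py 84.8 0.15 10
```

```text
now [604.  180.6 132.5] r 51.2 heading 84.4 yaw -1.504 F [-1.6 -0.9  3.2] w 15.1
[[0.04, 0, 0.18, 0, 0, 0], [0.07, 0, 0.17, 0, 0, 0], [0.1, 0, 0.16, 0, 0, 0], [0.12, 0, 0.15, 0, 0, 0], [0.14, 0, 0.13, 0, 0, 0], [0.16, 0, 0.1, 0, 0, 0], [0.17, 0, 0.08, 0, 0, 0], [0.18, 0, 0.05, 0, 0, 0], [0.19, 0, 0.03, 0, 0, 0], [0.19, 0, -0.0, 0, 0, 0]] end heading -1.1
```

apply_moves([
  [0.04, 0, 0.18, 0, 0, 0],
  [0.07, 0, 0.17, 0, 0, 0],
  [0.1, 0, 0.16, 0, 0, 0],
  [0.12, 0, 0.15, 0, 0, 0],
])

```text
clock: 22.22
eef_pos: [631.0, 168.6, 132.4]
tool_rot: [-1.572, -0.001, -1.505]
force: [-5.1, -1.0, 5.3]
width: 14.6
```

```bash
python3 plan.py 50 0.2 6|head -1; python3 - <<'E'
from h import *
c=calibration("wrist");im=get_image("wrist");cv2.imwrite("pics/w10.png",im[:,:,::-1])
hs=cv2.cvtColor(im,cv2.COLOR_RGB2HSV);m=((hs[...,0]<14)&(hs[...,1]>110)&(hs[...,2]>30))[200:290,210:300];ys,xs=np.nonzero(m);print(len(ys),ys.min()+200,ys.max()+200,xs.mean()+210)
E
```

```text
now [631.  168.6 132.4] r 50.3 heading 50.5 yaw -1.505 F [-5.1 -1.   5.3] w 14.6
1911 224 287 253.87388801674516
```

apply_moves([
  [0.14, 0, 0.13, 0, 0, 0],
  [0.16, 0, 0.1, 0, 0, 0],
  [0.17, 0, 0.08, 0, 0, 0],
  [0.18, 0, 0.05, 0, 0, 0],
  [0.19, 0, 0.03, 0, 0, 0],
  [0.19, 0, 0, 0, 0, 0],
])

```text
clock: 23.02
eef_pos: [648.0, 130.6, 132.4]
tool_rot: [-1.574, 0.002, -1.504]
force: [-6.1, 3.1, 7.7]
width: 14.7
```

```bash
python3 plan.py -1.1 0.2 12
```

```text
now [648.  130.6 132.4] r 49.1 heading 1.1 yaw -1.504 F [-6.1  3.1  7.7] w 14.7
[[0.25, 0, -0.05, 0, 0, 0], [0.23, 0, -0.09, 0, 0, 0], [0.21, 0, -0.14, 0, 0, 0], [0.18, 0, -0.18, 0, 0, 0], [0.14, 0, -0.21, 0, 0, 0], [0.09, 0, -0.23, 0, 0, 0], [0.05, 0, -0.25, 0, 0, 0], [-0.0, 0, -0.25, 0, 0, 0], [-0.05, 0, -0.24, 0, 0, 0], [-0.1, 0, -0.23, 0, 0, 0], [-0.14, 0, -0.2, 0, 0, 0], [-0.18, 0, -0.17, 0, 0, 0]] end heading -138.6
```

apply_moves([
  [0.25, 0, -0.08, 0, 0, 0],
  [0.23, 0, -0.11, 0, 0, 0],
  [0.21, 0, -0.14, 0, 0, 0],
  [0.18, 0, -0.18, 0, 0, 0],
  [0.14, 0, -0.21, 0, 0, 0],
])

```text
clock: 23.65
eef_pos: [623.9, 87.9, 132.5]
tool_rot: [-1.569, 0.002, -1.504]
force: [-0.7, 7.1, 1.7]
width: 14.8
```

```bash
cat > tab.py <<'E'
import sys
from h import *
cs=calibration("side");im=get_image("side")[:,:,::-1];b=cv2.imread("pics/s7.png");n=sys.argv[1]
cv2.imwrite(f"pics/s_{n}.png",im)
c=calibration("wrist");w=get_image("wrist")[:,:,::-1];cv2.imwrite(f"pics/w_{n}.png",w)
d=(im.astype(int)-b)
sat=lambda q:cv2.cvtColor(np.ascontiguousarray(q),cv2.COLOR_BGR2HSV)[...,1].astype(int)
print("side sat now  / before, rows 170-190 cols 228-250")
A=sat(im);B=sat(b)
for r in range(172,190,2):print(r,A[r,230:250],"|",(A-B)[r,236:250])
# wrist: saturation profile along the line from head side (+X) at tab heights
for z in (35,42):
    print("z",z,[(int(sat(w)[int(p[1]),int(p[0])]) if 0<=p[0]<512 and 0<=p[1]<384 else -1) for p in [proj(c,(599+.997*t,129+.08*t,z)) for t in range(16,60,3)]],np.round(proj(c,(599+24,131,z))))
E
python3 tab.py a; python3 plan.py -59 0.2 5
```

```text
side sat now  / before, rows 170-190 cols 228-250
172 [ 41  42  42  42  45  45  43  43  98 127 130 131 131 130 131 132 130 131
 130 127] | [-2 -5  0 -1  0  0  0  2 -1  1 -1  0 -1 -2]
174 [ 55  64  69  83  88  56  31  34  70 126 131 130 131 129 130 130 131 131
 130 130] | [-5 -2  0  1  0  0  0  1  0 -1  0  0 -1  0]
176 [ 54  51  54  54  73  64  44  44  71 110 131 130 130 129 129 131 130 131
 130 130] | [-6 -7 -1  1  1  0  0  0  1  1 -1  1  0 -1]
178 [ 35  36  42  51  60  50  49  55  37  44 103 132 130 130 130 129 130 129
 129 130] | [ -1  13  -5 -20   1   0   0  -1   1   0   0  -1   0  -1]
180 [ 38  34  36  46  75  59  38  45  39  35  22  70 130 130 130 131 131 129
 131 129] | [-23   1  -5  -6  -8   0   0  -1  -1   0   2   1   1   0]
182 [ 80  79  69  69  73  75  60  43  49  52  36  20  69 134 130 130 129 130
 131 132] | [-18 -36 -30 -26 -10  -2   0   1  -1   0  -2  -1   0   2]
184 [ 69  67  81  79  73  75  75  79  79  75  39  23  20  67 132 130 130 131
 131 131] | [-2  2  1 -2  0 -2  0 -1 -1 -1  0  0  0  0]
186 [ 78  78  79  78  75  75  72  72  75  77  68  57  57  96 128 130 127 128
 129 128] | [-7 -3 -8 -8 -5 -3  1  0  1  0 -1 -1  1  0]
188 [ 72  76  81  76  77  87  71  44  61 117 129 131 130 133 130 130 130 128
 128 127] | [ 46  29  -3 -24  -5  -1  -2  -1  -1   0   1  -2   0   0]
z 35 [11, 0, 4, 3, 112, 113, 112, 114, 112, 111, 113, 112, 113, 111, 112] [257. 130.]
z 42 [11, 4, 4, 5, 112, 111, 112, 114, 113, 111, 114, 112, 111, 110, 111] [257. 131.]
now [622.6  87.2 132.4] r 48.6 heading -61.0 yaw -1.504 F [-3.1  5.   5.2] w 14.7
[[0.09, 0, -0.23, 0, 0, 0], [0.04, 0, -0.25, 0, 0, 0], [-0.01, 0, -0.25, 0, 0, 0], [-0.06, 0, -0.24, 0, 0, 0], [-0.1, 0, -0.23, 0, 0, 0]] end heading -116.3
```

```bash
python3 plan.py -61 0.2 12 598.5 131
```

```text
now [622.6  87.2 132.4] r 50.0 heading -61.2 yaw -1.504 F [-3.1  5.   5.2] w 14.7
[[0.08, 0, -0.24, 0, 0, 0], [0.03, 0, -0.25, 0, 0, 0], [-0.02, 0, -0.25, 0, 0, 0], [-0.06, 0, -0.24, 0, 0, 0], [-0.11, 0, -0.22, 0, 0, 0], [-0.15, 0, -0.2, 0, 0, 0], [-0.19, 0, -0.16, 0, 0, 0], [-0.22, 0, -0.12, 0, 0, 0], [-0.24, 0, -0.08, 0, 0, 0], [-0.25, 0, -0.03, 0, 0, 0], [-0.25, 0, 0.02, 0, 0, 0], [-0.24, 0, 0.07, 0, 0, 0]] end heading -198.5
```

apply_moves([
  [0.09, 0, -0.23, 0, 0, 0],
  [0.04, 0, -0.25, 0, 0, 0],
  [-0.01, 0, -0.25, 0, 0, 0],
  [-0.06, 0, -0.24, 0, 0, 0],
  [-0.1, 0, -0.23, 0, 0, 0],
])

```text
clock: 24.38
eef_pos: [577.5, 85.0, 132.6]
tool_rot: [-1.566, 0.0, -1.505]
force: [4.8, 3.4, -0.6]
width: 14.5
```

```bash
python3 tab.py b|tail -2; python3 plan.py -116.3 0.2 6 598.5 131
```

```text
z 35 [8, 7, 7, 6, 11, 11, 15, 113, 112, 113, 111, 111, 112, 112, 112] [316. 132.]
z 42 [8, 8, 9, 9, 11, 9, 92, 112, 112, 112, 113, 111, 114, 111, 111] [318. 133.]
now [576.   85.7 132.5] r 50.6 heading -116.4 yaw -1.504 F [2.  4.1 1. ] w 14.4
[[-0.15, 0, -0.2, 0, 0, 0], [-0.18, 0, -0.17, 0, 0, 0], [-0.21, 0, -0.13, 0, 0, 0], [-0.23, 0, -0.08, 0, 0, 0], [-0.25, 0, -0.04, 0, 0, 0], [-0.25, 0, 0.01, 0, 0, 0]] end heading -185.1
```

```bash
python3 - <<'E'
from h import *
a=cv2.imread("pics/s_a.png").astype(int);b=cv2.imread("pics/s_b.png").astype(int)
d=(b-a).sum(2)
for r in range(168,192):print(r,d[r,228:250])
c=calibration("side")
for z in(25,35,45):print(z,proj(c,(621,131,z)),proj(c,(632,132,z)),proj(c,(645,132,z)))
E
```

```text
168 [-29 -26 -27 -30 -17  11  12   8   5   0   2   1   3   5   4   4   1 -11
 -60 -54 -37 -12]
169 [-34 -29 -26 -30 -29 -19  12  10   7   5  -2   1   0   2  -3   0   1   2
 -20 -37 -11 -59]
170 [-25 -29 -25 -30 -29 -20  12   1   2  -5   2  -1  -3  -5  -1   0  -1   3
 -16 -37 -16 -59]
171 [ 10  -2 -26 -23 -26 -16   6   2  -1   4   0  -1   0   1   0   4  -3  -1
   4 -17 -57 -62]
172 [  6   5   5   7   6   3   8   0  -1  -3   3   1   1  -2   1   0   1   2
  -1   2 -15 -60]
173 [  5   6   8   6   6   3  -2   0   2   0   0  -1  -2  -1   3  -2   3  -2
  -1   6 -17 -57]
174 [ 1  2  4  2  0  6 -1 -2  2  3  0 -1  2 -1  0  0  0  0 -1 -1  0  6]
175 [ 1 -5  5 -1 -3 -1  0  1 -2 -1 -1  2  0  0  1  1  2  0 -1  2  0 -1]
176 [ 2  1 -1  2  0  4 19  8 17 25 -2  3  0  2  2  1  1  1  3 -2  0 -3]
177 [ 1  1  1  0 -2  1  5 -7  6  7 -2 -3  0  0  1 -3 -1  0  1  1 -1  4]
178 [ -4  -1   1   3   2   1 -17 -62 -44   7  12   1   0  -3   0   0   2  -2
   1  -2   2   2]
179 [ 2 -4  3 -2 -1  0 20 45  6 17 27 -5 -1 -1  0 -1  2 -1 -1  0  5 -2]
180 [25  6  0  3 -1  5 14 -1 -3  2 -2 -5  0 -1 -1 -1  0  1  0 -3  3  1]
181
[... 507 characters left out ...]
 7  3  0 -8 -1  2  1  1 -6 -2 -5  3 -3]
188 [  0   2   4   4   5   2   9   5 -11 -44 -40 -32 -32   4  -1  -1  -2   2
   2  -2   3   0]
189 [   0   -2    0    8   23   23   23   22 -107 -231 -196  -43    2    1
   -3    3   -2    3   -1    0    0    3]
190 [  7   3 -11 -19 -19  -6   3   1   1  12  10   6   4  -2   0   0   2   0
  -1  -1   3   1]
191 [  2  -6 -15   7   7   1 -20 -52 -29   6  -2   1   2  -1  -3  -1   1   0
   2  -3  -1  -2]
25 [237.91698713 185.84341306] [241.4844853  185.38402811] [245.7477265  185.03493483]
35 [237.91440067 182.92294389] [241.49847554 182.46920928] [245.781443  182.1249725]
45 [237.91179    179.97514577] [241.51259635 179.52718742] [245.81547345 179.18791306]
```

No tab yet. I turn on in 0.8 rad steps.

apply_moves([
  [-0.15, 0, -0.2, 0, 0, 0],
  [-0.18, 0, -0.17, 0, 0, 0],
  [-0.21, 0, -0.13, 0, 0, 0],
  [-0.23, 0, -0.08, 0, 0, 0],
])

```text
clock: 24.98
eef_pos: [550.7, 113.5, 132.5]
tool_rot: [-1.57, -0.002, -1.505]
force: [5.9, -2.1, 1.9]
width: 14.8
```

```bash
cat > sd.py <<'E'
import sys
from h import *
n=sys.argv[1];im=get_image("side")[:,:,::-1];cv2.imwrite(f"pics/s_{n}.png",im)
d=(im.astype(int)-cv2.imread("pics/s_a.png")).sum(2)
for r in range(174,189):print(r,d[r,234:250])
E
python3 sd.py c; python3 plan.py -162.1 0.2 8 598.5 131
```

```text
174 [ 0 -1  1  3  1 -1  2  2  4  1 -1 -1  1 -1 -1  2]
175 [ 3  2 -3  0  0  0  0  0  5 -3  3 -1  0  0 -2 -2]
176 [27 36 21 22 -2  2 -3  0  0  0  0  3  2  0  3 -4]
177 [15  4  8  3 -1  0  1 -3  2 -2 -2  0 -1  3 -3  1]
178 [-19 -49  -4   2   9   3   0  -1   0  -2   0  -1   1  -3  -2   0]
179 [ 6  9 -2  3 21  2 -3 -2  0 -1  0  2 -3  1  3 -3]
180 [37 47 -3 -4 31 62 -3 -3 -2  0  0  1  0  0  2  2]
181 [ 1 -4  3 -5  9 19  6 -4  1 -1 -1  1  1 -1 -1 -2]
182 [-1 21 53  8 14 55 73 -4  0 -1 -1  0 -1 -3  1  1]
183 [-18 -18  13  60  53  51  37  -3   3   1  -2   0   2  -2   0   3]
184 [23 17 11  4  3  0  0 -3  5  1 -2  1 -1  1  0  2]
185 [-3 -4 -1 -1  3 -2  2 -2 -1 -4 -1  4  4 -1 -1  1]
186 [ 4  5  5  2  2  5  3 -2  3 -1 21 43 -4 -3  1  0]
187 [ 3  7  6 10  6  2 -4 -2  2  0 -1 -4  0 -5 -1 -3]
188 [  6   6 -11 -66 -47 -28 -34   3   0   1  -3  22  43  -3   3  -2]
now [550.1 115.5 132.5] r 50.9 heading -162.2 yaw -1.503 F [ 3.8 -0.6  1.7] w 14.4
[[-0.25, 0, -0.04, 0, 0, 0], [-0.25, 0, 0.01, 0, 0, 0], [-0.24, 0, 0.06, 0, 0, 0], [-0.22, 0, 0.11, 0, 0, 0], [-0.2, 0, 0.15, 0, 0, 0], [-0.16, 0, 0.19, 0, 0, 0], [-0.12, 0, 0.22, 0, 0, 0], [-0.08, 0, 0.24, 0, 0, 0]] end heading -253.8
```

apply_moves([
  [-0.25, 0, -0.04, 0, 0, 0],
  [-0.25, 0, 0.01, 0, 0, 0],
  [-0.24, 0, 0.06, 0, 0, 0],
  [-0.22, 0, 0.11, 0, 0, 0],
])

```text
clock: 25.52
eef_pos: [551.9, 151.4, 132.3]
tool_rot: [-1.574, -0.004, -1.505]
force: [0.7, -4.7, 8.4]
width: 15.0
```

```bash
python3 sd.py d; python3 plan.py -208 0.2 8 598.5 131
```

```text
174 [-1  2  3  1  0 -2  1  2  3  3 -1 -3  1 -3 -1  1]
175 [ 5  3 -3  1 -1 -2  0  3  2 -2  4  0  0  2  1 -1]
176 [31 37 22 23  0  0 -1  1 -1  2  2  4  4 -1  3 -1]
177 [28  6 18  9  0 -3 -1  2  3 -3  1 -3  1  2 -2  0]
178 [-22 -47 -11   0   7  -4  -3  -1   1  -1   1   1  -1  -2  -1   3]
179 [  3 -21 -40  13  27   9   1  -4   2   1   1   2  -2   1   3  -2]
180 [ 10 -11  -5  22 138 206 103 -11  -5  -4   3  -2   0   1   0   3]
181 [ 13   0   1  -8  46 197 211  -4  -5  -1   0  -2  -1  -4   0  -1]
182 [ -5  23  52   4  58 253 309  96  -6  -5  -1   0  -1   0   3   2]
183 [-18   9  65  74  70 100 139  87  -2  -3  -1   0   0   1  -1   4]
184 [ 23  16  19  17  12   7 -21 -26  -4   0  -2   4   0   3  -1   4]
185 [ 0 -5 -6 -1  4  2 22 25 -3  0 -4  2  2  1 -2  1]
186 [ 3  3  2  5  2  5  1  1  1 -3  2  0 -6  0  1 -1]
187 [  4   8   6  10   8   4  -2  -1   3   2  -1 -20 -44  -2   0  -3]
188 [  6  10 -10 -60 -44 -29 -38   3   3   1   0   3   5   0   1   0]
now [552.7 153.1 132.4] r 50.8 heading 154.3 yaw -1.504 F [ 2.  -4.6  6.8] w 14.8
[[-0.2, 0, 0.15, 0, 0, 0], [-0.16, 0, 0.19, 0, 0, 0], [-0.12, 0, 0.22, 0, 0, 0], [-0.08, 0, 0.24, 0, 0, 0], [-0.03, 0, 0.25, 0, 0, 0], [0.02, 0, 0.25, 0, 0, 0], [0.07, 0, 0.24, 0, 0, 0], [0.12, 0, 0.22, 0, 0, 0]] end heading -299.7
```

The tab has appeared, at about 8 mm by the side view (columns 238-241, rows 180-183). I turn about 0.5 rad more.

apply_moves([
  [-0.2, 0, 0.15, 0, 0, 0],
  [-0.16, 0, 0.19, 0, 0, 0],
  [-0.06, 0, 0.11, 0, 0, 0],
  [0, 0, 0, 0, 0, 0],
])

```text
clock: 26.08
eef_pos: [567.6, 171.0, 132.3]
tool_rot: [-1.576, -0.002, -1.504]
force: [-2.2, -1.9, 9.4]
width: 14.6
```

```bash
python3 sd.py e; python3 plan.py -236.6 0.2 4 598.5 131;python3 tab.py f|tail -2
python3 - <<'E'
from h import *
c=calibration("side")
for z in(30,34,38):print(z,[np.round(proj(c,(598.5+.997*t,130+.08*t-11,z)),1) for t in(22,24,34,39,49)])
a=cv2.imread("pics/s_e.png")[155:205,210:265];cw=calibration("wrist");w=cv2.imread("pics/w_f.png")
p=proj(cw,(625,131,35)).astype(int);print(p);x0=max(0,p[0]-45);y0=max(0,p[1]-45);b=w[y0:y0+90,x0:x0+90];print(x0,y0)
cv2.imwrite("pics/last.png",np.hstack([cv2.resize(a,(440,400),interpolation=cv2.INTER_CUBIC),cv2.resize(b,(360,400),interpolation=cv2.INTER_CUBIC)]))
E
```

```text
174 [-2  1  1  4  0  0 -1  1  3 -1 -1 -1  1 -1 -2  3]
175 [ 3  3 -3  1  2  0  1  3  3 -2  4  0 -2  1  0 -1]
176 [31 42 22 23  0  1 -1  2 -1  0  1  4  2  1  2  0]
177 [41 32 27 17 -1 -6 -2  1  1 -3 -2  0  1  3  0  1]
178 [-21 -47  -6   1  15  -3  -3  -4  -1   0  -1   0  -1   0   2   0]
179 [ 3  2 -2 47 87  6  4  4 -5 -4  1  3 -5  0  3 -4]
180 [  9  -6  -4  15 120 189 149 107  -3  -7  -3   0   1   0   2   3]
181 [ 35  45   1 -14 154 341 258 230 119  -6  -3  -1  -1  -1  -2  -3]
182 [  2  22  51   1  43 230 338 265 222  68  -6  -1  -1  -2   3   0]
183 [-18   4  60  67  59 154 283 232 157  52  -8   0   1   1  -1   4]
184 [  9   5  14  33  18  14  -7 -43 -25  -9  -6   3   1   0  -2   0]
185 [ 4 -1  1 -2 -1  1 22 58 74 33 -5  1 -2 -2  1  2]
186 [  0   4   3   3   2   5   1  -3  -3  -5   0 -18 -66 -49   3   1]
187 [  4  10   9  11   9   4  -1  -2   0   0   1 -17 -63 -45   1  -1]
188 [  5   8 -10 -60 -44 -29 -40   3   0   3  -2   4 -18 -66 -42   2]
now [567.6 171.  132.3] r 50.6 heading 127.7 yaw -1.504 F [-2.  -1.8 10.1] w 14.8
[[-0.1, 0, 0.23, 0, 0, 0], [-0.05, 0, 0.24, 0, 0, 0], [-0.0, 0, 0.25, 0, 0, 0], [0.05, 0, 0.25, 0, 0, 0]] end heading -282.4
z 35 [11, 10, 10, 11, 11, 10, 13, 35, 113, 113, 112, 110, 111, 113, 111] [315. 233.]
z 42 [11, 11, 10, 13, 9, 12, 4, 114, 112, 112, 111, 110, 113, 113, 112] [316. 237.]
30 [array([238.3, 186.1]), array([238.9, 186. ]), array([242.2, 185.6]), array([243.8, 185.4]), array([247.1, 185. ])]
34 [array([238.3, 184.9]), array([238.9, 184.8]), array([242.2, 184.4]), array([243.9, 184.2]), array([247.1, 183.8])]
38 [array([238.3, 183.7]), array([239. , 183.6]), array([242.2, 183.2]), array([243.9, 183. ]), array([247.1, 182.6])]
[317 233]
272 188
```

View pics/last.png

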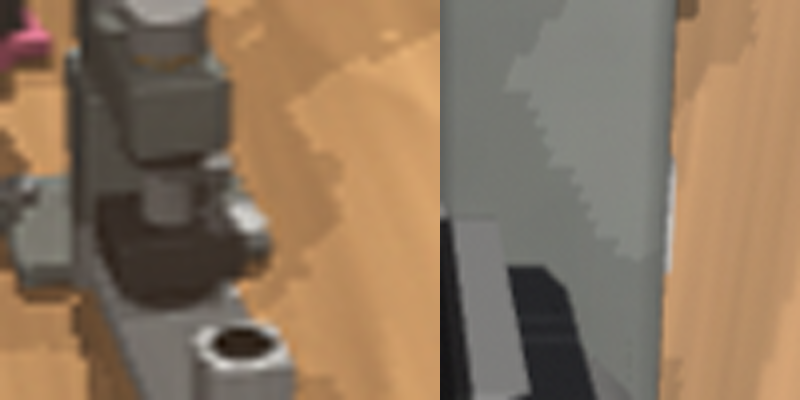

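The last picture's left half (side) shows the tab out at crop (225-268, 190-250). The right half (wrist) shows its white tip past the arm edge at (672,215). Both put the tip at about 37 mm from the axis, so the tab is about 12-13 mm out. I add 0.25 rad (about 3 mm) for margin and then release.

apply_moves([
  [-0.06, 0, 0.15, 0, 0, 0],
  [-0.04, 0, 0.15, 0, 0, 0],
  [0, 0, 0, 0, 0, 0],
])

```text
clock: 26.6
eef_pos: [578.7, 177.2, 132.3]
tool_rot: [-1.577, 0.0, -1.503]
force: [-3.6, -0.4, 10.2]
width: 15.0
```

```bash
python3 sd.py g|sed -n 6,12p; python3 plan.py -250 0.2 1 598.5 131|head -1; python3 tab.py h|tail -2
```

```text
179 [ 2 -4 -6 46 84  3 -2  0  0 -4  1  2 -4  0  1 -1]
180 [ 13 -34 -58   1  89 170 100 102  71  -5  -8  -3   3   2   3   0]
181 [ 35  46  -1 -10 116 291 261 253 208  72  -8  -2  -4  -1  -3  -4]
182 [  2  24  55   1  42 228 339 262 248 157  -9  -3  -1  -2   2   0]
183 [-18   4  64  66  55 220 369 248 236 136  11   0   0  -1   0   1]
184 [  6  23  62  44  23  36  29 -44 -26 -29 -33   2  -1   1   0   1]
185 [ 14   3   2  -6  -3  -6  17  68 104  59  15   2  -5  -2   2   0]
now [578.7 177.2 132.3] r 50.3 heading 113.2 yaw -1.503 F [-2.7 -0.3  9.3] w 14.6
z 35 [11, 11, 10, 10, 12, 10, 6, 4, 96, 114, 113, 113, 112, 112, 112] [301. 239.]
z 42 [11, 13, 13, 10, 7, 3, 5, 4, 113, 113, 112, 111, 111, 112, 111] [302. 243.]
```

The tab is about 15 mm out, well inside 10-25. I release and lift.

apply_moves([
  [0, 0, 0, 0, 0, 0],
  [0, 0, 0, 0, 0, 0],
  [0, 0, 0, 0, 0, 0],
  [0, -0.4, 0, 0, 0, 0],
  [0, -0.7, 0, 0, 0, 0],
  [0, -0.9, 0, 0, 0, 0],
  [0, -0.9, 0, 0, 0, 0],
  [0, -0.9, 0, 0, 0, 0],
  [0, 0, 0, 0, 0, 0],
  [0, 0, 0, 0, 0, 0],
], jaw=0.2)

```text
clock: 28.0
eef_pos: [581.5, 175.6, 284.3]
tool_rot: [-1.571, -0.0, -1.504]
force: [0.3, -0.1, 0.8]
width: 51.3
```

```bash
python3 sd.py i|sed -n 6,12p; python3 - <<'E'
from h import *
s=read_state();print(s["eef_pos"],s["width"],s["force"],s["clock"])
c=calibration("wrist");im=get_image("wrist")[:,:,::-1];cv2.imwrite("pics/w11.png",im)
hs=cv2.cvtColor(im,cv2.COLOR_BGR2HSV);m=((hs[...,0]<13)&(hs[...,1]>140)&(hs[...,2]>50)).astype(np.uint8)
n,l,st,ce=cv2.connectedComponentsWithStats(m)
for i in range(1,n):
    if st[i,4]>60:print(st[i],np.round(onz(c,ce[i],171),1))
# tab along line from axis, and socket position
for z in(30,36):print([int(hs[int(p[1]),int(p[0]),1]) for p in [proj(c,(598.7+.997*t,130.5+.08*t,z)) for t in range(19,56,2)]])
m=((hs[...,1]<60)&(hs[...,2]>130)).astype(np.uint8);print([np.round(proj(c,(607.5,19.5,54)))])
p=proj(c,(607.5,19.5,54)).astype(int);q=cv2.cvtColor(im,cv2.COLOR_BGR2GRAY)[p[1]-25:p[1]+25,p[0]-25:p[0]+25]
ys,xs=np.nonzero(q<45);print("socket hole",np.round(onz(c,(xs.mean()+p[0]-24.5,ys.mean()+p[1]-24.5),54),1),len(xs))
E
```

```text
179 [  3  -4  -7  43  79  -5 -11  -7  -6 -12  -8  -9 -11  -8  -4 -12]
180 [ 11 -36 -60  -2  82 158  94  91  63 -13 -13 -11  -7 -10  -5  -7]
181 [ 33  40   1 -16 107 278 250 242 196  60 -15  -8  -9  -9 -11 -10]
182 [  2  22  50  -4  38 222 330 250 239 148 -16  -9  -8  -8  -6  -7]
183 [-24   4  59  62  57 210 357 233 227 128   3 -11  -8  -6  -8  -6]
184 [  7  21  59  42  24  33  22 -55 -32 -35 -41  -7  -7  -7  -7  -6]
185 [ 12   5  -2  -3  -2  -4  20  64  93  54   7  -5 -13  -9  -6  -7]
[581.21193476 175.48602403 283.62709691] 51.010611917356535 [ 0.9688398  -0.03870808 -0.00724836] 28.05
[132   0  21  11 162] [490.9 303.8 171. ]
[243 167  18  21 266] [580.1 176.6 171. ]
[ 90 202  14  14 106] [445.6 138.6 171. ]
[318 327   8  13  64] [659.8  21.7 171. ]
[9, 11, 10, 8, 7, 6, 5, 5, 5, 3, 5, 94, 112, 112, 112, 111, 114, 113, 110]
[9, 10, 12, 11, 5, 6, 5, 5, 6, 5, 27, 95, 113, 112, 114, 112, 113, 111, 111]
[array([265., 272.])]
socket hole [605.5  22.   54. ] 208
```

```bash
python3 -c "
from cell import *
print(finish_job())"
```

```text
the job is handed in; nothing more can be done
None
```

I slid the pump base under the clamp until it was home against the stop, tightened the crank until the tab came out, let go and handed the job in. The clock read about 28 s at the last check.

**Base against the stop**
- The TCP held at y ≈ 19.5 mm while the push rose to about 10 N.
- The tongue's heading measured 94.5°, against about 94.6° for the clamp.
- It was centred on the stop to within about 1 mm. My first contact was 1–2 mm off centre, so I backed off and redid it. That lifted the base about 2 mm off the board for a moment before I set it down again.

**Crank and tab**
- My first grip on the knob closed on nothing, above it. A grip about 10 mm lower held.
- I turned the crank roughly 5.8 rad clockwise. After release the knob was where I left it.
- The tab stood out about 15 mm (±2 mm) in both the side and wrist views, inside the 10–25 mm window. It had not changed after the gripper let go.

**Checks that disagreed**
- The gripper width read 25 mm on the 30 mm socket and 15 mm on the 18 mm knob.
- A last rough reading of the socket hole came out at (605.5, 22) mm, against (607, 19.5) mm at the push. I put that down to seeing the hole's wall at an angle, and did not check it further.
- I did not re-measure the kit box, gauge or tire levers at the end; no move went near them.

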